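True up a loose instrument panel with an engineer's square

ROBOT

A 6-joint arm with a two-finger parallel gripper is mounted at the origin on the work surface. World frame = base frame: x ahead of the robot, y to its left, z up, the work surface at z = 0. Lengths are in m, angles in rad, forces in N, time in s.
With the tool pointing down it reaches from about 0.25 to 0.775 m from the base axis. Payload 4 kg.
Tool frame: the origin (TCP) lies at the centre of the arm's flange, where the gripper is bolted on; the fingertips stand 199 mm ahead of it and the grasp point (between the pads) lies 180 mm ahead of it (robot.tcp_to_tips is the distance from the TCP to the fingertips, in m); z points along the fingers, y is the line along which they close (so a half turn about z gives the same grasp; the last joint's range is limited). The gripper opens to 94 mm and grips with 3 to 60 N. Pads are 16 mm wide; open, the fingers measure 119 mm over their backs; the gripper's body (75 mm by 177 mm) begins 78 mm behind the grasp point.
Start: joints at [-1.234, 0.087, 1.371, -0, 1.684, -0.103], TCP at [0.234, -0.498, 0.405] pointing down, gripper open.
Joint ranges: [-3.1, 3.1], [-0.76, 2.03], [0.27, 2.55], [-1.08, 4.22], [0.17, 2.65], [-2.57, 2.57]. Speed limits (rad/s): [2.79, 2.79, 3.14, 3.14, 3.14, 3.14].

INTERFACE

Orientations are given as [roll, pitch, yaw] about the fixed x, y, z axes, in that order (R = Rz(yaw) Ry(pitch) Rx(roll)).
In Python, from bench import telemetry, snapshot, ticket, robot gives the robot as it stands.
- The arm moves only by the tool apply_moves, never from a script. Its argument "moves" is a list that holds one entry, the list of rows, each a list of 5 numbers: the shift along the tool's x, y, z in units of 50 mm (1.0 is 50 mm), then the turn about the tool's z in units of 10 degrees (1.0 is 10 degrees), then the closure, from 0 (fully open) to 1 (shut). A call has 1 to 10 rows; each row is the pose to reach, as a shift and turn from the pose commanded when the call began, along the tool's axes at that moment; what a row does not reach only later rows make up. A row lasts 1/8 s, in which the tool goes at most 62.5 mm and 10.7 degrees, less where a joint would pass 70% of its speed; a pose out of reach is approached as far as the arm can. A call with a gripper value outside its range is refused whole. The fingers move at their own pace and stop on an object; the grip force is fixed at half the most. Time passes only in rows, so rows that repeat a pose let the fingers close. It gives the time, the measured TCP pose, the force, the opening and the grip force at its end, in the units of the state.
- telemetry.get_obs(): the state, without advancing time (a new reading comes with each control period).
- snapshot(name): name is "side" or "top"; returns a dict with "image" (400x640x3 uint8, red, green, blue), "fovy" (degrees; the focal length in pixels is half the picture's height over the tangent of half this angle, whatever the lens; pixels are square), "cx", "cy" (the principal point, pixels), "D" ([k1, k2, p1, p2, k3] as OpenCV has them; the pictures are not rectified), "R" (3x3) and "t" (3): a world point X has camera coordinates R X + t. Camera axes: x right, y down, z forward; pixel columns grow to the right and rows downward; lengths in m; the calibration is good to about 2 mm. A picture is of the moment at which its call begins. There is no depth.
- ticket.close_job(): hands the job in; it is judged then, once.
The state is a dict: "time": time; "joint_positions": joint angles; "qvel": joint speeds; "joint_torque": joint torques, N m; "tool_pos": TCP position; "ee_rot": TCP orientation; "wrist_force": force on the tool from outside, world axes, zero at the start; "wrist_torque": the same for the moment, N m; "width": finger opening in m; "finger_force": force on a finger pad.
Only numpy, scipy, OpenCV 4.12 (cv2) and the standard library are available. Lean on these libraries where they do the work, as an engineer would, in place of code of your own. Each camera call takes 0.05 s, during which the arm holds its last target. There are 200 camera calls.

TASK

Pick up the engineer's square and press it into the corner of the open instrument chassis, near the middle of the leaning front panel: its stock flat on the chassis floor and its blade pushing the panel upright until both faces are flush. Finish while still gripping the square and keeping a firm push both down onto the floor and against the panel, as if a colleague were now tightening the screws; do not put it down or let go. Leave the jar, the screwdriver and the cup where they are.

Things in the scene. Friction and masses are not known exactly. Their poses are not given: they have to be found in the camera images.
- square: Steel engineer's square, 0.25 kg, an L standing on its stock. Stock: dark bar 120 long (x), 18 thick (y), 24 high mm, x=-120 to 0. Blade: bright, 20 wide (x), 5 thick, up to 90 mm above the underside, at the stock's +x end and level with its end face. Origin: outer corner, on the underside, mid-thickness. +x points out of the L: that face goes against the panel, the underside on the chassis floor.
- square_grip (a point): Good grip on the square's stock: 75 mm behind the outer corner (x=-75 mm in the square's frame), 14 mm above the underside, mid-thickness. The stock is 18 mm thick across (the square's y) and its top is 10 mm above this point; the blade begins 55 mm away and stands 66 mm higher than the stock.
- blade_top (a point): Top outer corner of the square's blade: 90 mm above the square's origin.
- chassis: Open instrument chassis fixed to the bench, yaw up to 0.3 rad either way. Origin: on the bench under the middle of the tray, 170 (x) by 250 (y) mm. The front panel stands on the +y edge; its inner face, when upright, lies at y=+125 mm. Fitted parts (up to 46 mm above the floor) fill the end y below -60 mm; the floor from there to the panel is bare.
- chassis_floor (a point): Middle of the chassis floor's upper face, 20 mm above the bench: a rigid flat aluminium plate, 170 by 250 mm, centred on the chassis. Steel rubs on floor and panel with a friction coefficient of 0.5 to 0.75, so each face can take up part of the push meant for the other: push firmly both ways.
- panel_foot (a point): On the aluminium front panel, 170 wide (x), 4 thick, 100 mm high above the chassis floor. This point: bottom middle of its inner face, at the floor's height; y points through the panel to the outside, z up along the panel. Knobs and terminals are on the outside only.
- panel_hinge (a joint): Lean of the front panel on its loose lower screws, rad, turning about the bottom edge of its inner face: 0 = upright (a rigid stop, it cannot lean outwards), positive = leaning in over the chassis floor. Starts at 0.07 to 0.18. It stays where it is left; swinging it takes about 0.12 N m, that is 1.4 N at the height of the blade's top.
- flux_jar: Bystander: yellow jar with white cap, 48 mm across, 75 mm high; origin at the centre of its underside.
- screwdriver: Bystander: screwdriver, 170 mm long, lying on the bench, along its x; origin on its underside near the middle.
- cup: Bystander: clear plastic cup, 72 mm across, 90 mm high; origin at the centre of its underside.
There are look-alikes about, which are no part of the job. Of the things shaped like the square, the steel one is meant.

How it is judged:
On the way:
1. the square is picked up off the bench in the gripper (height (world z) of square above 0.035 m and contact force between the fingers and square above 1 N), for 0.2 s.
At the end, for the whole second after the job is handed in: Gripped (over 3 N) in the corner: over 5 N on the floor, over 2.5 N on the panel; panel within 0.025 and square within 0.03 rad of upright, square within 0.06 rad of perpendicular to the panel, outer corner within 3 mm of both faces and 45 mm of the panel's middle, still (under 10 mm/s) (contact force between square and chassis_c0 above 5 N and contact force between square and panel_hinge_c0 above 2.5 N and contact force between the fingers and square above 3 N and value of joint panel_hinge below 0.025 rad and angle between square's own z axis and vertical below 0.03 rad and angle between the x axis of square and the y axis of chassis, either way round below 0.06 rad and y of square in the frame of chassis above 0.122 m and z of square in the frame of chassis below 0.023 m and x of square in the frame of chassis between -0.045 and 0.045 m and linear speed of square below 0.01 m/s); the arm keeps its last pose, push and grip.
It fails at once if a bystander is disturbed (moved over 30 mm) (distance of any of flux_jar, screwdriver, cup from where it was at the start of the episode above 0.03 m).
It also fails if it takes over 48 s, if anything falls off the work surface, if the arm or the gripper's body presses on something with over 40 N, if the wrist force passes 120 N, or if a joint passes its speed limit or range.

## Working session

There is one attempt and no reset: what is moved stays moved. The work goes in short steps, Python scripts to look and compute and a tool call to move; the robot and the scene stay as the last step left them, time stands still between calls to the robot, and variables do not carry over. Pictures are saved under pics/ and viewed, at most 10 in all, crops included, and the job is handed in when it is done.

Besides the shell and the picture viewer there is one more tool, called after ">>>" as name(argument=value, ...) on one line, values as JSON. apply_moves: Moves the arm, as the interface text tells. Its arguments: {"type":"object","properties":{"moves":{"type":"array","items":{"type":"array","items":{"type":"array","items":{"type":"number"}}}}},"required":["moves"]}

```bash
mkdir -p pics
cat > h.py <<'E'
import numpy as np, cv2
from bench import telemetry, snapshot, ticket, robot
def cam(s):
    f=200/np.tan(np.radians(s["fovy"])/2)
    return np.array([[f,0,s["cx"]],[0,f,s["cy"]],[0,0,1]]),np.array(s["D"],float),np.array(s["R"]),np.array(s["t"])
def topx(s,P):
    K,D,R,t=cam(s); return cv2.projectPoints(np.float64(P).reshape(-1,1,3),cv2.Rodrigues(R)[0],t,K,D)[0][:,0]
def toplane(s,px,z):
    K,D,R,t=cam(s); u=cv2.undistortPoints(np.float64(px).reshape(-1,1,2),K,D)[:,0]
    d=np.c_[u,np.ones(len(u))]@R; c=-R.T@t
    return c+d*((z-c[2])/d[:,2])[:,None]
E
python3 - <<'E'
from h import *
for n in("side","top"):
    s=snapshot(n); cv2.imwrite(f"pics/{n}0.png",s["image"][:,:,::-1]); print(n,s["fovy"],s["D"],-np.array(s["R"]).T@s["t"])
    print(topx(s,[[.5,0,0],[.5,.3,0],[.3,0,0]]))
print(telemetry.get_obs())
E
```

```text
side 46.86538963393853 [-0.08845348  0.          0.          0.          0.        ] [0.28800366 0.70320143 0.95619869]
[[333.20736992 220.15960955]
 [287.74994433 319.36685243]
 [407.75496461 243.24847645]]
top 54.305569543980994 [0.02311913 0.         0.         0.         0.        ] [ 0.4512591  -0.00445093  1.03960332]
[[320.68909248 219.38702947]
 [207.84571741 218.6751521 ]
 [320.13481246 296.22550058]]
{'time': 0.1, 'joint_positions': array([-1.23413396e+00,  8.78727521e-02,  1.37209499e+00, -2.38598640e-05,
        1.68362084e+00, -1.03073641e-01]), 'qvel': array([ 0.00118846, -0.00067856, -0.00419258,  0.00038728, -0.00022485,
       -0.00107878]), 'joint_torque': array([ 2.28903489e-03, -3.41253376e+01, -3.03301013e+01,  7.20295636e-02,
        3.04547965e-02, -9.79218157e-05]), 'tool_pos': array([ 0.23410559, -0.49757139,  0.40362953]), 'ee_rot': array([-3.13960488e+00, -1.81776023e-04,  4.39733162e-01]), 'wrist_force': array([-0.35313692,  0.56384747,  0.06330283]), 'wrist_torque': array([ 0.00110571, -0.01772086, -0.01276992]), 'finger_force': 0.0, 'width': 0.09408642236952948}
```

View pics/top0.png

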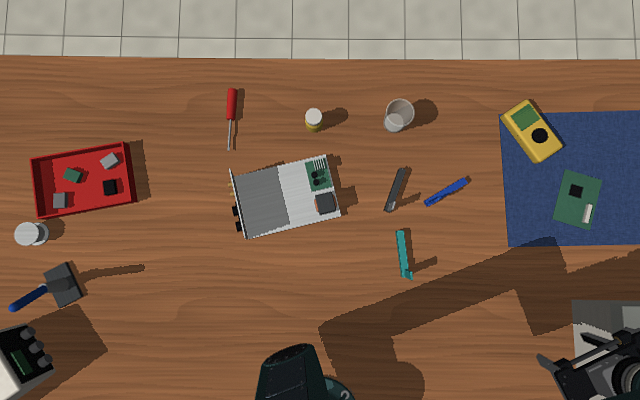

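View pics/side0.png

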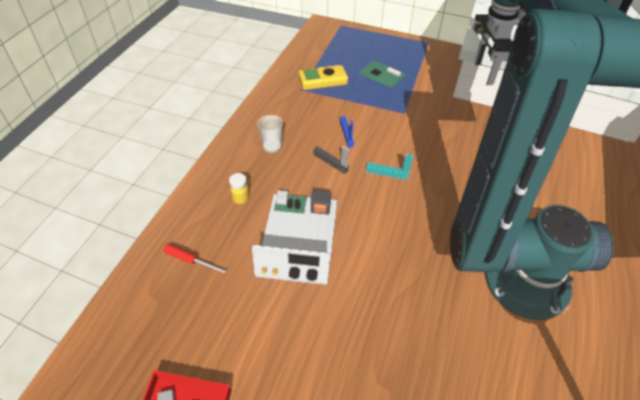

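Candidates shaped like the square: dark grey and bright (top 397,189; side 332,160), teal (top 404,255; side 392,168), and blue (top 446,192; side 347,132). The dark stock with a bright blade matches the steel square; I'll enlarge it to check.

Run:
```python
import cv2,numpy as np
t=cv2.imread("pics/top0.png");s=cv2.imread("pics/side0.png")
a=cv2.resize(t[150:290,215:425][:, :],None,fx=3.8,fy=3.8,interpolation=cv2.INTER_CUBIC)
cv2.imwrite("pics/c_top.png",a)
b=cv2.resize(s[110:290,240:420],None,fx=3.3,fy=3.3,interpolation=cv2.INTER_CUBIC)
cv2.imwrite("pics/c_side.png",b);print(a.shape,b.shape)
```

```text
(532, 798, 3) (594, 594, 3)
```

View pics/c_top.png

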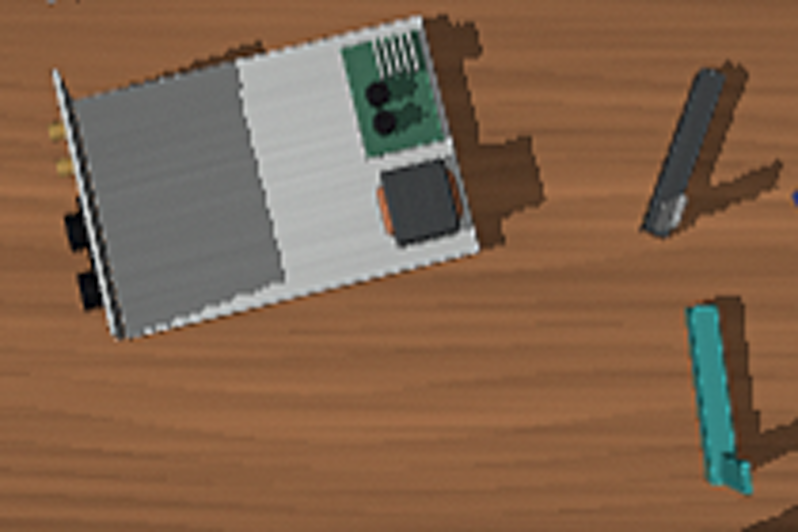

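View pics/c_side.png

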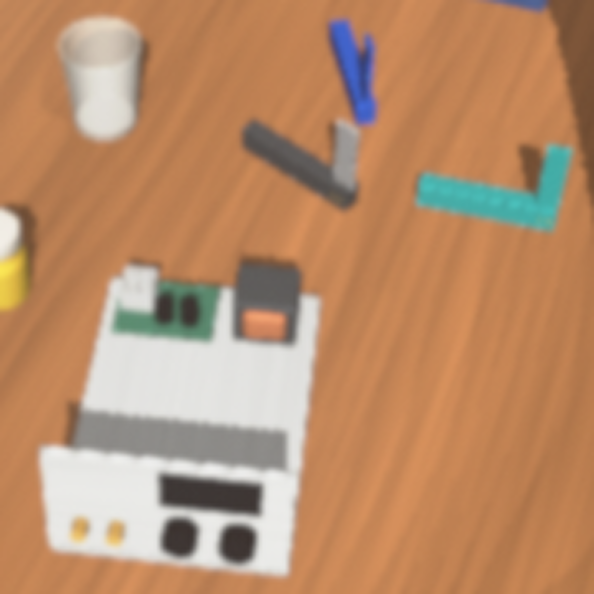

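The crops confirm it: the dark stock with a bright blade (top ≈ (392,205), side ≈ (344,152)) is steel. The teal one is plastic and the blue one is a different shape. The chassis panel is on the left in the top view, and the square's blade end is toward the robot. Next I fit both poses.

```bash
cat > fit.py <<'E'
from h import *
from scipy.optimize import minimize, least_squares
from itertools import product
def Rz(a): c,s=np.cos(a),np.sin(a); return np.array([[c,-s,0],[s,c,0],[0,0,1]])
def box(lo,hi): return np.array(list(product(*zip(lo,hi))))
BX=[box((-.12,-.009,0),(0,.009,.024)),box((-.02,-.0025,.024),(0,.0025,.09))]
def sil(s,p,k=8):
    m=np.zeros((400*k//k,640),np.float32); b=np.zeros((400,640),np.uint8)
    acc=np.zeros((400,640),np.uint8)
    for X in BX:
        h=cv2.convexHull(topx(s,X@Rz(p[2]).T+[p[0],p[1],0]).astype(np.float32))
        cv2.fillConvexPoly(acc,np.round(h*16).astype(np.int32),255,cv2.LINE_AA,4)
    return acc/255.
if __name__=="__main__":
    S={n:snapshot(n) for n in("top","side")}
    roi={"top":(378,160,416,222),"side":(308,140,354,177)}
    M={}
    for n,s in S.items():
        hsv=cv2.cvtColor(s["image"],cv2.COLOR_RGB2HSV); m=np.zeros((400,640)); x0,y0,x1,y1=roi[n]
        m[y0:y1,x0:x1]=(hsv[y0:y1,x0:x1,1]<75); M[n]=m; print(n,m.sum())
    cost=lambda p,ns=("top","side"):sum(((sil(S[n],p)-M[n])**2).sum() for n in ns)
    o=toplane(S["top"],[[388,209]],.012)[0]
    for ns in(("top","side"),("top",),("side",)):
        best=min((minimize(cost,[o[0],o[1],a],(ns,),method="Nelder-Mead",options=dict(initial_simplex=[[o[0],o[1],a],[o[0]+.01,o[1],a],[o[0],o[1]+.01,a],[o[0],o[1],a+.15]],xatol=1e-5,fatol=.01)) for a in(-3.14,-2.8,-3.4)),key=lambda r:r.fun)
        print(ns,best.x,best.fun)
        if len(ns)==2:p=best.x
    # chassis
    tc=lambda u,v:((u+.5)/3.8-.5+215,(v+.5)/3.8-.5+150)
    sc=lambda u,v:((u+.5)/3.3-.5+240,(v+.5)/3.3-.5+110)
    obs=[("top",tc(422,17),(.085,-.125,.02)),("top",tc(478,250),(-.085,-.125,.02)),("top",tc(75,101),(.085,.125,.02)),
         ("side",sc(319,297),(-.085,-.125,.02)),("side",sc(112,280),(.085,-.125,.02)),
         ("top",tc(55,72),"a"),("top",tc(120,338),"b"),("side",sc(42,450),"a"),("side",sc(297,475),"b")]
    def pts(q):
        X=[]
        for n,_,P in obs:
            if isinstance(P,str): P=(.085 if P=="a" else -.085,.1255+.0035-.1*np.sin(q[3]),.02+.1*np.cos(q[3]))
            X.append(Rz(q[2])@P+[q[0],q[1],0])
        return X
    def res(q): return np.ravel([topx(S[n],X)[0]-px for (n,px,_),X in zip(obs,pts(q))])
    r=least_squares(res,[.53,.09,.25,.12],loss="soft_l1"); q=r.x; print("chassis",q); print(res(q).reshape(-1,2).round(1))
    np.savez("fit.npz",p=p,q=q)
    out=[]
    for n,(a,b,c,d) in {"top":(215,150,425,270),"side":(240,130,400,290)}.items():
        f=400/ (c-a); im=cv2.resize(S[n]["image"][b:d,a:c,::-1],None,fx=f,fy=f,interpolation=cv2.INTER_CUBIC)
        T=lambda x:np.round((x+.5-[a,b])*f).astype(np.int32)
        for X in BX: cv2.polylines(im,[T(cv2.convexHull(topx(S[n],X@Rz(p[2]).T+[p[0],p[1],0]).astype(np.float32))[:,0])],True,(0,0,255))
        L=[(.085,-.125,.02),(-.085,-.125,.02),(-.085,.125,.02),(.085,.125,.02)]
        t=[(sx*.085,.125-.1*np.sin(q[3]),.02+.1*np.cos(q[3])) for sx in(1,-1)]
        for poly in(L,[L[3],L[2],t[1],t[0]]): cv2.polylines(im,[T(topx(S[n],np.array(poly)@Rz(q[2]).T+[q[0],q[1],0]))],True,(255,0,255))
        out.append(cv2.copyMakeBorder(im,0,400-im.shape[0],0,0,cv2.BORDER_CONSTANT))
    cv2.imwrite("pics/fit.png",np.hstack(out))
E
python3 fit.py
```

```text
top 349.0
side 433.0
('top', 'side') [ 0.5242158  -0.17332947 -3.52813284] 238.8027220299885
('top',) [ 0.52427607 -0.17355414 -3.51540568] 79.34288350634371
('side',) [ 0.52587992 -0.17893373 -3.52586302] 151.01333333333332
chassis [0.56019593 0.0889109  0.25576177 0.17312722]
[[-0.6 -0.5]
 [ 0.7  0.1]
 [-1.   0.3]
 [ 0.6 -0.1]
 [-0.  -0.8]
 [ 0.3  0.1]
 [-0.7 -0.6]
 [ 0.1 -0.3]
 [ 0.2  0. ]]
```

View pics/fit.png

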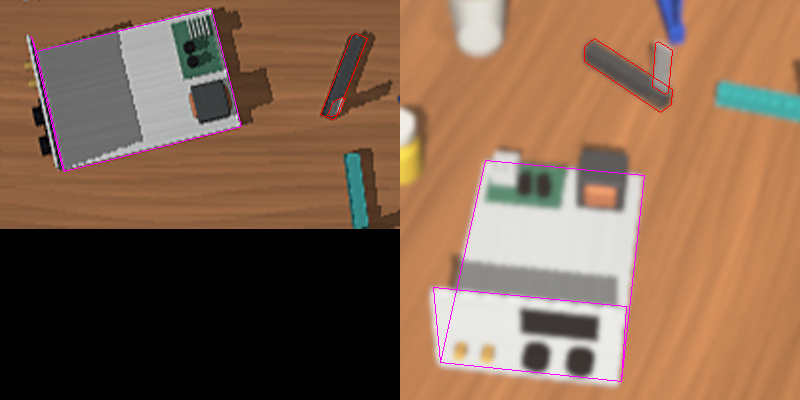

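The overlay matches both the square and the chassis outline. Next I compute the approach move.

```bash
cat > go.py <<'E'
from h import *
from scipy.spatial.transform import Rotation as Ro
def delta(tgt,yaw=None,pose=None):
    o=telemetry.get_obs(); P,E=(o["tool_pos"],o["ee_rot"]) if pose is None else pose
    R=Ro.from_euler("xyz",E).as_matrix(); d=R.T@(np.array(tgt)-P)/.05
    t=0 if yaw is None else -np.degrees((yaw-E[2]+np.pi)%(2*np.pi)-np.pi)/10
    return d.round(3),round(t,3)
E
python3 - <<'E'
from go import *
a=2.772; p=np.array([.5243,-.1738]); g=p-.075*np.array([np.cos(a),np.sin(a)]); print(g)
print(delta([*g,.32],a,(np.array([.234,-.498,.405]),np.array([np.pi,0,.4397]))))
E
```

```text
[ 0.59423559 -0.20089267]
(array([ 9.049, -2.31 ,  1.7  ]), np.float64(-13.363))
```

>>> apply_moves(moves=[[[9.05, -2.31, 1.7, -13.36, 0.35], [9.05, -2.31, 1.7, -13.36, 0.35], [9.05, -2.31, 1.7, -13.36, 0.35], [9.05, -2.31, 1.7, -13.36, 0.35], [9.05, -2.31, 1.7, -13.36, 0.35], [9.05, -2.31, 1.7, -13.36, 0.35], [9.05, -2.31, 1.7, -13.36, 0.35], [9.05, -2.31, 1.7, -13.36, 0.35], [9.05, -2.31, 1.7, -13.36, 0.35], [9.05, -2.31, 1.7, -13.36, 0.35]]])

```text
time: 1.45
tool_pos: [0.5949, -0.1997, 0.3188]
ee_rot: [-3.141, -0.001, 2.322]
wrist_force: [-0.5, 0.3, -0.2]
width: 0.0609
finger_force: 0.0
```

Run:
```python
from go import *
o=telemetry.get_obs();print(o["tool_pos"],o["ee_rot"],o["joint_positions"],o["width"],o["time"])
print(delta([.5942,-.2009,.25],2.772))
```

```text
[ 0.59492647 -0.19968807  0.31876583] [-3.14087769e+00 -1.27160266e-03  2.32249279e+00] [-4.14113243e-01  2.89072506e-01  1.30593434e+00 -1.56149737e-04
  1.54803625e+00 -1.16580649e+00] 0.06089945275239247 1.45
(array([-0.01 , -0.026,  1.375]), np.float64(-2.575))
```

>>> apply_moves(moves=[[[0, 0, 1.1, -2.57, 0.35], [0, 0, 1.1, -2.57, 0.35], [0, 0, 1.1, -2.57, 0.35], [0, 0, 1.1, -2.57, 0.35], [0, 0, 1.1, -2.57, 0.35]]])

```text
time: 2.08
tool_pos: [0.5944, -0.2005, 0.2647]
ee_rot: [-3.142, 0.0, 2.762]
wrist_force: [0.1, -0.8, 1.2]
width: 0.0609
finger_force: 0.0
```

Run:
```python
from go import *
o=telemetry.get_obs();print(o["tool_pos"],o["ee_rot"],o["wrist_force"])
print(delta([.5942,-.2009,.202],2.772))
a=cv2.resize(snapshot("top")["image"][150:250,340:460,::-1],None,fx=4,fy=4,interpolation=2)
b=cv2.resize(snapshot("side")["image"][90:190,280:380,::-1],None,fx=4,fy=4,interpolation=2)
cv2.imwrite("pics/pre.png",np.hstack([a[:,80:],b]))
```

```text
[ 0.59444106 -0.20053841  0.26468245] [-3.14150722e+00  6.00498366e-05  2.76226781e+00] [ 0.10326186 -0.84998761  1.23829033]
(array([ 0.002, -0.008,  1.254]), np.float64(-0.056))
```

View pics/pre.png

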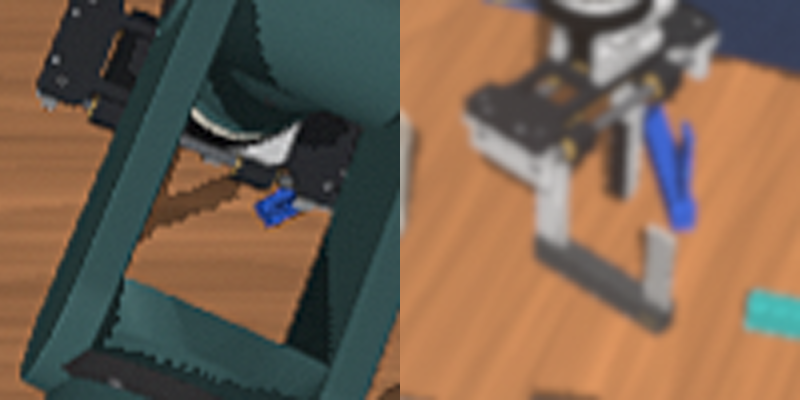

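The fingers straddle the stock, front finger at about (550,215) in the crop, and the blue tool is clear. I descend and close.

>>> apply_moves(moves=[[[0, 0, 0.7, 0, 0.35], [0, 0, 1.24, 0, 0.35], [0, 0, 1.24, 0, 0.35], [0, 0, 1.24, 0, 0.35], [0, 0, 1.24, 0, 1], [0, 0, 1.24, 0, 1], [0, 0, 1.24, 0, 1], [0, 0, 1.24, 0, 1], [0, 0, 1.24, 0, 1], [0, 0, 1.24, 0, 1]]])

```text
time: 3.42
tool_pos: [0.5944, -0.2008, 0.2028]
ee_rot: [-3.141, 0.0, 2.763]
wrist_force: [-0.3, -1.3, 0.1]
width: 0.018
finger_force: 29.9
```

>>> apply_moves(moves=[[[0, 0, -0.4, 0, 1], [0, 0, -1.2, 0, 1], [0, 0, -2, 0, 1], [0, 0, -2.6, 0, 1], [0, 0, -2.6, 0, 1], [0, 0, -2.6, 0, 1]]])

```text
time: 4.18
tool_pos: [0.5941, -0.2002, 0.3313]
ee_rot: [3.141, -0.002, 2.763]
wrist_force: [-0.8, 0.3, -4.2]
width: 0.018
finger_force: 29.8
```

Run:
```python
from go import *
o=telemetry.get_obs();print(o["tool_pos"],o["ee_rot"],o["wrist_force"])
q=np.load("fit.npz")["q"]; yaw=q[2]+np.pi/2; x=np.array([np.cos(yaw),np.sin(yaw)])
# origin of square relative to grip: assume fitted pose at pick
g0=np.array([.5944,-.2008]); a=2.763; off=(np.array([.5243,-.1738])-g0)@np.array([np.cos(a),np.sin(a)]); print("off",off)
for yc in(.09,.125): print(yc,(q[:2]+x*(yc-off)).round(4), delta([*(q[:2]+x*(yc-off)),.335],yaw))
s=snapshot("side");a=cv2.resize(s["image"][60:260,230:430,::-1],(600,600),interpolation=2);cv2.imwrite("pics/lift.png",a)
```

```text
[ 0.59409217 -0.20024214  0.33130659] [ 3.14132656e+00 -2.29067264e-03  2.76344580e+00] [-0.79267337  0.29037892 -4.24025018]
off 0.07511547466713622
0.09 [0.5564 0.1033] (array([ 2.942,  5.364, -0.066]), np.float64(5.368))
0.125 [0.5476 0.1372] (array([ 3.356,  5.928, -0.065]), np.float64(5.368))
```

View pics/lift.png

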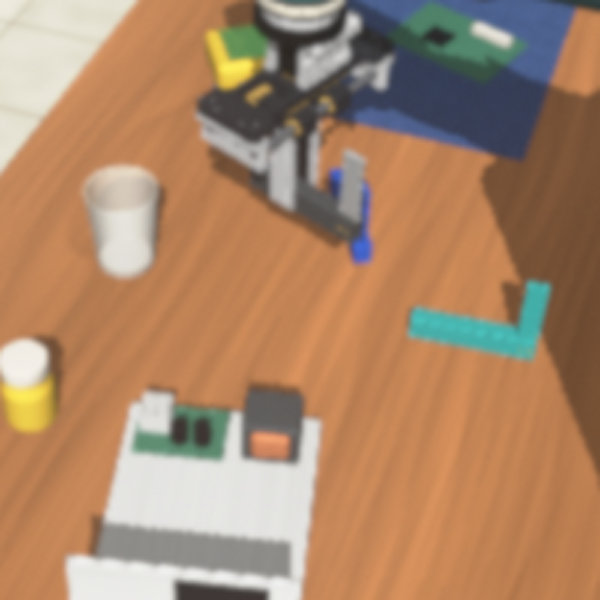

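The square is held level and lifted clear. I now transfer it to above the chassis.

>>> apply_moves(moves=[[[0.4, 0.7, 0, 0.7, 1], [0.8, 1.5, -0.07, 1.5, 1], [1.2, 2.3, -0.07, 2.3, 1], [1.6, 3.1, -0.07, 3.1, 1], [2.0, 3.9, -0.07, 3.9, 1], [2.5, 4.7, -0.07, 4.7, 1], [2.94, 5.2, -0.07, 5.37, 1], [2.94, 5.36, -0.07, 5.37, 1], [2.94, 5.36, -0.07, 5.37, 1], [2.94, 5.36, -0.07, 5.37, 1]]])

```text
time: 5.48
tool_pos: [0.5571, 0.1018, 0.3354]
ee_rot: [-3.14, 0.0, 1.825]
wrist_force: [-0.1, -0.6, -3.3]
width: 0.0176
finger_force: 29.8
```

Run:
```python
from go import *
o=telemetry.get_obs();print(o["tool_pos"],o["ee_rot"],o["wrist_force"],o["joint_positions"])
q=np.load("fit.npz")["q"]; yaw=q[2]+np.pi/2; x=np.array([np.cos(yaw),np.sin(yaw)])
print(delta([*(q[:2]+x*(.09-.075)),.228],yaw))
```

```text
[0.55707273 0.10181185 0.3353786 ] [-3.14015396e+00  4.66642090e-04  1.82526121e+00] [-0.0788798  -0.61470806 -3.26800795] [ 8.08433136e-02  1.47139070e-01  1.44217008e+00 -7.08265847e-04
  1.55361996e+00 -1.73608598e-01]
(array([ 3.600e-02, -2.000e-03,  2.148e+00]), np.float64(-0.007))
```

>>> apply_moves(moves=[[[0, 0, 0.5, 0, 1], [0, 0, 1.0, 0, 1], [0, 0, 1.5, 0, 1], [0, 0, 1.9, 0, 1], [0, 0, 2.1, 0, 1], [0, 0, 2.16, 0, 1], [0, 0, 2.2, 0, 1], [0, 0, 2.22, 0, 1]]])

```text
time: 6.48
tool_pos: [0.5571, 0.1028, 0.226]
ee_rot: [3.14, 0.0, 1.826]
wrist_force: [-0.2, -0.3, -2.8]
width: 0.0179
finger_force: 29.8
```

>>> apply_moves(moves=[[[0, 0, 0.02, 0, 1], [0, 0, 0.04, 0, 1], [0, 0, 0.06, 0, 1], [0, 0, 0.07, 0, 1], [0, 0, 0.07, 0, 1]]])

```text
time: 7.1
tool_pos: [0.5568, 0.1029, 0.2227]
ee_rot: [3.141, 0.0, 1.826]
wrist_force: [-3.2, -0.8, 6.0]
width: 0.0173
finger_force: 29.9
```

>>> apply_moves(moves=[[[0.08, 0, -0.01, 0, 1], [0.16, 0, -0.01, 0, 1], [0.24, 0, -0.01, 0, 1], [0.32, 0, -0.01, 0, 1], [0.4, 0, -0.01, 0, 1], [0.48, 0, -0.01, 0, 1], [0.54, 0, -0.01, 0, 1], [0.58, 0, -0.01, 0, 1], [0.58, 0, -0.01, 0, 1]]])

```text
time: 8.22
tool_pos: [0.5497, 0.1308, 0.2227]
ee_rot: [3.14, 0.001, 1.826]
wrist_force: [0.6, -5.9, 5.7]
width: 0.0179
finger_force: 29.9
```

```bash
cat > st.py <<'E'
from go import *
o=telemetry.get_obs(); q=np.load("fit.npz")["q"]; c,s=np.cos(q[2]),np.sin(q[2]); M=np.array([[c,s],[-s,c]])
print("t",o["time"],"grip in chassis",(M@(o["tool_pos"][:2]-q[:2])).round(4),"+.075; z",o["tool_pos"][2].round(4),"F chassis",(M@o["wrist_force"][:2]).round(1),o["wrist_force"][2].round(1),"T",(M@o["wrist_torque"][:2]).round(2),o["wrist_torque"][2].round(2),"rot",o["ee_rot"].round(4),o["width"],o["finger_force"])
E
python3 st.py
```

```text
t 8.225 grip in chassis [0.0005 0.0432] +.075; z 0.2227 F chassis [-0.9 -5.8] 5.7 T [-0.97 -0.07] 0.03 rot [3.1405e+00 1.3000e-03 1.8262e+00] 0.01789046989642412 29.85255718231201
```

>>> apply_moves(moves=[[[0.04, 0, 0, 0, 1], [0.08, 0, 0, 0, 1], [0.1, 0, 0, 0, 1], [0.12, 0, 0, 0, 1], [0.14, 0, 0, 0, 1], [0.14, 0, 0, 0, 1]]])

```text
time: 8.98
tool_pos: [0.5483, 0.1364, 0.2227]
ee_rot: [3.141, 0.005, 1.826]
wrist_force: [2.7, -9.8, 4.5]
width: 0.0179
finger_force: 29.9
```

```bash
python3 st.py
```

```text
t 8.975 grip in chassis [0.0005 0.049 ] +.075; z 0.2227 F chassis [  0.1 -10.1] 4.5 T [-1.67 -0.1 ] 0.02 rot [3.1406 0.0048 1.8258] 0.017907228027992234 29.85199123620987
```

>>> apply_moves(moves=[[[0.02, 0, 0, 0, 1], [0.04, 0, 0, 0, 1], [0.06, 0, 0.01, 0, 1], [0.06, 0, 0.02, 0, 1], [0.06, 0, 0.02, 0, 1]]])

```text
time: 9.6
tool_pos: [0.5478, 0.1376, 0.2227]
ee_rot: [3.141, 0.01, 1.826]
wrist_force: [0.9, -16.6, 9.1]
width: 0.0179
finger_force: 30.0
```

```bash
python3 st.py
```

```text
t 9.6 grip in chassis [0.0003 0.0503] +.075; z 0.2227 F chassis [ -3.3 -16.3] 9.1 T [-2.63  0.42] 0.16 rot [3.1412 0.0095 1.8257] 0.01786609993094344 30.00192493200302
```

>>> apply_moves(moves=[[[0.01, 0, 0.01, 0, 1], [0.02, 0, 0.02, 0, 1], [0.02, 0, 0.03, 0, 1], [0.02, 0, 0.03, 0, 1], [0.02, 0, 0.03, 0, 1], [0.02, 0, 0.03, 0, 1]]])

```text
time: 10.35
tool_pos: [0.5476, 0.138, 0.2226]
ee_rot: [3.141, 0.011, 1.826]
wrist_force: [-1.1, -17.6, 14.4]
width: 0.0178
finger_force: 30.0
```

```bash
python3 st.py
python3 - <<'E'
from go import *
q=np.load("fit.npz")["q"]; c,s_=np.cos(q[2]),np.sin(q[2]); R=np.array([[c,-s_,0],[s_,c,0],[0,0,1]])
out=[]
for n,(a,b,cc,d) in {"top":(200,145,300,245),"side":(245,200,345,300)}.items():
    s=snapshot(n); im=cv2.resize(s["image"][b:d,a:cc,::-1],(400,400),interpolation=2)
    for lean,col in((0,(255,0,255)),(.08,(0,255,0))):
        P=np.array([(-.085,.125,.02),(.085,.125,.02),(.085,.125-.1*np.sin(lean),.02+.1*np.cos(lean)),(-.085,.125-.1*np.sin(lean),.02+.1*np.cos(lean))])@R.T+[q[0],q[1],0]
        cv2.polylines(im,[np.round((topx(s,P)+.5-[a,b])*4).astype(np.int32)],True,col)
    out.append(im)
cv2.imwrite("pics/end.png",np.hstack(out))
E
```

```text
t 10.35 grip in chassis [0.0003 0.0507] +.075; z 0.2226 F chassis [ -5.5 -16.7] 14.4 T [-3.06  0.97] 0.17 rot [3.1411 0.0113 1.8256] 0.01778994550268599 30.010244250297546
```

View pics/end.png

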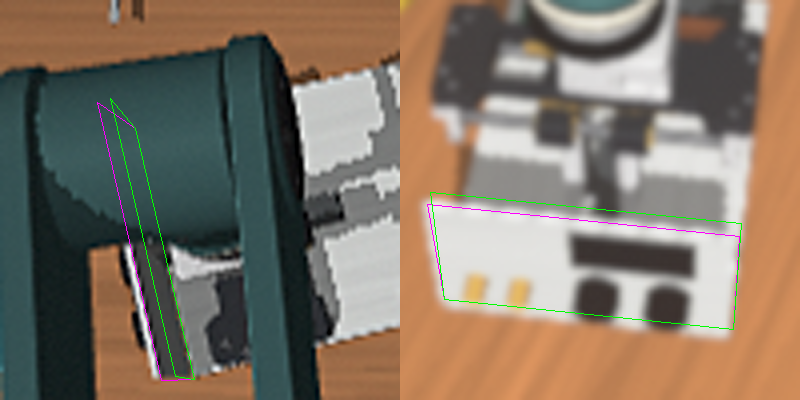

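The panel is upright: its top edge lies on the magenta upright outline, and the corner is at the stop. I add a bit more down-push, let it settle, then hand in.

>>> apply_moves(moves=[[[0, 0, 0.02, 0, 1], [0.01, 0, 0.035, 0, 1], [0.01, 0, 0.035, 0, 1], [0.01, 0, 0.035, 0, 1], [0.01, 0, 0.035, 0, 1], [0.01, 0, 0.035, 0, 1], [0.01, 0, 0.035, 0, 1], [0.01, 0, 0.035, 0, 1]]])

```text
time: 11.45
tool_pos: [0.5475, 0.1383, 0.2226]
ee_rot: [3.141, 0.012, 1.826]
wrist_force: [-3.8, -20.1, 21.6]
width: 0.0174
finger_force: 30.0
```

```bash
python3 st.py
```

```text
t 11.45 grip in chassis [0.0002 0.051 ] +.075; z 0.2226 F chassis [ -8.8 -18.5] 21.6 T [-3.12  1.7 ] 0.15 rot [3.1408 0.0123 1.8257] 0.017360651554586784 30.022028982639313
```

>>> apply_moves(moves=[[[0, -0.01, 0, 0, 1], [0, -0.02, 0, 0, 1], [0, -0.03, 0, 0, 1], [0, -0.03, 0, 0, 1], [0, -0.03, 0, 0, 1], [0, -0.03, 0, 0, 1], [0, -0.03, 0, 0, 1]]])

```text
time: 12.32
tool_pos: [0.5469, 0.1381, 0.2226]
ee_rot: [3.137, 0.012, 1.826]
wrist_force: [0.4, -18.1, 18.8]
width: 0.0176
finger_force: 30.0
```

```bash
python3 st.py
```

```text
t 12.325 grip in chassis [-0.0004  0.051 ] +.075; z 0.2226 F chassis [ -4.2 -17.6] 18.8 T [-3.14  1.05] 0.16 rot [3.1373 0.0122 1.8256] 0.01757876652962573 30.025932490825653
```

Forces are balanced at about 18 N against the panel and 19 N (21 N with the weight) down, and the arm is steady. Handing in.

```bash
python3 -c "
from h import *
print(ticket.close_job())"; python3 st.py
```

```text
the job is handed in; nothing more can be done
None
the job is handed in; nothing more can be done
```

I handed the job in with the steel square still gripped at 30 N and pressed into the chassis corner, pushing about 19 N down and 18 N toward the panel at the wrist; the panel looked upright in the last pictures, nothing bumped the jar, screwdriver or cup as far as I could tell, and the judge's verdict wasn't shown.

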